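# Sort the try-out stationery back into its holders

### The job

Customers have left the try-out things lying about the clear middle of the table: put both rolls of paper tape over the brass tape post so that they lie flat one on the other, stand each stamp down in the recess of the stand lined in the colour of its own handle, and lay the white pen in both notches of the pen rest. The stamps are inked, so keep them upright all the time, and leave the eraser where it lies. Leave all five things released and at rest.

Things in the scene. Friction and masses are not known exactly. Their poses are not given: they have to be found in the camera images.
- green_tape: Roll of sage-green paper tape in the clear middle of the table (not the one at the far right beyond the stapler, which is fixed shop stock). 48 mm outside, 31 mm bore right through, 15 mm high, lying flat; origin at the centre of its underside, z up along its axis. 25 to 40 g.
- coral_tape: Roll of coral-red paper tape in the clear middle of the table (not the one at the far right beyond the stapler, which is fixed shop stock). 48 mm outside, 31 mm bore right through, 15 mm high, lying flat; origin at the centre of its underside, z up along its axis. 25 to 40 g.
- red_stamp: Hand stamp with a red handle. Origin: centre of the foot's underside, z up. The foot is a wooden block 24 (own x) x 36 (own y) x 14 mm; the turned handle is 20 mm across at its thickest, 66 mm above the underside at its top; grip it from above about 50 mm up. Stands upright at the start. 30 to 55 g.
- navy_stamp: Hand stamp with a navy-blue handle. Origin: centre of the foot's underside, z up. The foot is a wooden block 24 (own x) x 36 (own y) x 14 mm; the turned handle is 20 mm across at its thickest, 66 mm above the underside at its top; grip it from above about 50 mm up. Stands upright at the start. 30 to 55 g.
- white_pen: White pen with brass ends lying in the clear middle of the table (not those at the far right), 143 mm long (own y), 10 mm wide, 10 mm high (12 with the clip); z up. Origin on the underside at mid length, 6 mm from the centre of mass, which lies to +y. Does not roll. About 20 g.
- tape_post: Tape post: fixed round oak foot 72 mm across and 12 mm high, with an upright brass post 14 mm thick in its middle whose domed tip is 52 mm above the table. Holds two rolls lying flat, one upon the other. Origin at the centre of the underside, z up.
- red_stand: Stamp stand lined with red felt. Fixed oak block 56 (own x) x 68 (own y) x 16 mm with an open recess 40 (own x) x 52 (own y) mm whose felt floor is 6 mm above the table; rim 8 mm wide. The foot of a stamp drops in with its long side along the long side of the recess, 8 mm free on every side. Origin at the centre of the underside, z up.
- navy_stand: Stamp stand lined with navy-blue felt. Fixed oak block 56 (own x) x 68 (own y) x 16 mm with an open recess 40 (own x) x 52 (own y) mm whose felt floor is 6 mm above the table; rim 8 mm wide. The foot of a stamp drops in with its long side along the long side of the recess, 8 mm free on every side. Origin at the centre of the underside, z up.
- pen_rest: Pen rest of darker wood: fixed base 50 (own x) x 96 (own y) x 7 mm with two notched cheeks 12 mm thick at own y = -36 and +36 mm, 60 mm open between them for the fingers. Notch floors are 20 mm above the table, about 16 mm wide; the sides flare up to horns 28 mm above the table. The pen lies in both notches along own y, ends sticking out. Origin: centre of the underside, z up.
- eraser_a: White eraser in a blue card sleeve, 21 (own x) x 45 (own y) x 12 mm, lying loose among the things; origin at the centre of its underside, z up. Not one of the things to sort: it stays where it lies.

How it is judged:
At the end, for the whole second after the job is handed in: Both rolls flat round the post, one on the other (12 mm off centre at most, 0.12 rad); each stamp upright (0.1 rad) on the felt of its own colour's stand, within 15 mm of centre; pen in both notches, mid length within 18 mm of the rest's centre, within 0.2 rad; all released, at rest (0.02 m/s) (horizontal distance between each of green_tape, coral_tape and tape_post below 0.012 m and z of each of green_tape, coral_tape in the frame of tape_post above 0.008 m and ((angle between green_tape's own z axis and vertical below 0.12 rad and z of green_tape in the frame of tape_post below 0.03 m) or (angle between green_tape's own z axis and vertical above 3.02 rad and z of green_tape in the frame of tape_post below 0.045 m)) and ((angle between coral_tape's own z axis and vertical below 0.12 rad and z of coral_tape in the frame of tape_post below 0.03 m) or (angle between coral_tape's own z axis and vertical above 3.02 rad and z of coral_tape in the frame of tape_post below 0.045 m)) and horizontal distance between red_stamp and red_stand below 0.015 m and z of red_stamp in the frame of red_stand below 0.009 m and angle between each of red_stamp, navy_stamp's own z axis and vertical below 0.1 rad and horizontal distance between navy_stamp and navy_stand below 0.015 m and z of navy_stamp in the frame of navy_stand below 0.009 m and horizontal distance between white_pen and pen_rest below 0.018 m and z of white_pen in the frame of pen_rest between 0.015 and 0.03 m and angle between the y axis of white_pen and the y axis of pen_rest, either way round below 0.2 rad and linear speed of each of green_tape, coral_tape, red_stamp, navy_stamp, white_pen below 0.02 m/s); the robot touches nothing.
It fails at once if a stamp is tipped over (more than 0.7 rad from upright) (angle between any of red_stamp, navy_stamp's own z axis and vertical above 0.7 rad).
It fails at once if the eraser is pushed away (more than 20 mm from where it lay) (distance of eraser_a from where it was at the start of the episode above 0.02 m).
It also fails if it takes over 122 s, if anything falls off the work surface, if the arm or the gripper's body presses on something with over 40 N, if the wrist force passes 120 N, or if a joint passes its speed limit or range.

### The arm

A 6-joint arm with a two-finger parallel gripper is mounted at the origin on a cart in front of the work surface, level with it; the furniture and walls round the work are solid. World frame = base frame: x ahead of the robot, y to its left, z up, the work surface at z = 0. Lengths are in m, angles in rad, forces in N, time in s.
With the tool pointing down it reaches from about 0.375 to 0.925 m from the base axis. Payload 5.7 kg.
Tool frame: the origin (TCP) lies at the very end of the fingers, on their centre line; the grasp point (between the pads) lies 19 mm behind it; z points along the fingers, y is the line along which they close (so a half turn about z gives the same grasp; the last joint's range is limited). The gripper opens to 88 mm and grips with 3 to 60 N. Pads are 20 mm wide; open, the fingers measure 115 mm over their backs; the gripper's body (75 mm by 178 mm) begins 61 mm behind the grasp point.
Start: joints at [-1.369, 0.359, 1.51, -0, 1.272, -0.115], TCP at [0.187, -0.57, 0.223] pointing down, gripper open.
Joint ranges: [-2.97, 2.97], [-1.01, 2.36], [0.21, 2.38], [-0.96, 4.11], [0.2, 2.71], [-2.98, 2.98]. Speed limits (rad/s): [2.39, 2.39, 3.14, 3.14, 3.14, 3.14].

### API

Orientations are given as [roll, pitch, yaw] about the fixed x, y, z axes, in that order (R = Rz(yaw) Ry(pitch) Rx(roll)).
In Python, from cell import monitor, viewer, job, cut_out gives the robot as it stands. The module is installed in compiled form; this text tells all that it offers.
- The arm moves only by the tool send_rows, never from a script. Its argument "plan" is a list of rows, each a list of 7 numbers: the closure, from 0 (fully open) to 1 (shut), then the shift along the tool's x, y, z in shares of 1000 mm (1.0 is 1000 mm), then the turn, a rotation vector about the tool's x, y, z in normalised numbers (1 is pi rad). In form: [[claw, dx, dy, dz, rx, ry, rz], ...]. A call has 1 to 8 rows; each row is the pose to reach, as a shift and turn from the pose commanded when the call began, along the tool's axes at that moment; what a row does not reach only later rows make up. A row lasts 1/10 s, in which the tool goes at most 50 mm and 8.59 degrees, less where a joint would pass 70% of its speed; a pose out of reach is approached as far as the arm can. A shift or turn number past 1, either way, is cut back to 1. A call with a gripper value outside its range is refused whole. The fingers move at their own pace and stop on an object; "grip_force" is the grip in N (left out, the last holds). Time passes only in rows, so rows that repeat a pose let the fingers close. It gives the time, the measured TCP pose, the force, the opening and the grip force at its end, in the units of the state.
- monitor.sense(): the state, without advancing time (a new reading comes with each control period).
- viewer.read_camera(name): name is "side" or "top"; returns the picture (420x560x3 uint8, red, green, blue); there is no depth.
- viewer.calibration(name): a dict with "fov_y" (degrees; the focal length in pixels is half the picture's height over the tangent of half this angle, whatever the lens; pixels are square), "cx", "cy" (the principal point, pixels), "rvec" (rotation vector, rad) and "tvec" (3), from world to camera coordinates, as OpenCV has them. Camera axes: x right, y down, z forward; pixel columns grow to the right and rows downward; lengths in m; the calibration is good to about 2 mm. A picture is of the moment at which its call begins. calibration takes no time and is no camera call.
- job.close_job(): hands the job in; it is judged then, once.
Trained networks look in the newest picture that a camera, given by its name, has taken for a name from the list of things; names that differ only in an ending like _2 or _b are one class to them, and where a whole thing is asked for, a point or a joint stands for the part that bears it (a point fixed in the world has none). Each returns a list of dicts, best first, with "confidence" (0 to 1); they miss things now and then, are a little off and sometimes report something else, mostly with a low value. They report only what shows in the picture. A call takes as long as a camera call.
- cut_out(camera, thing): "mask" (420x560 bool, what is visible of it) and "at" ([row, column] in pixels, amid what is visible of it).
The state is a dict: "clock": time; "qpos": joint angles; "joint_vel": joint speeds; "effort": joint torques, N m; "ee_pos": TCP position; "tcp_rot": TCP orientation; "force": force on the tool from outside, world axes, zero at the start; "moment": the same for the moment, N m; "finger_gap": finger opening in m; "finger_force": force on a finger pad.
Only numpy, scipy, OpenCV 4.12 (cv2) and the standard library are available. Lean on these libraries where they do the work, as an engineer would, in place of code of your own. Each camera call takes 0.05 s, during which the arm holds its last target. There are 200 camera calls.

## Working session

There is one attempt and no reset: what is moved stays moved. The work goes in short steps, Python scripts to look and compute and a tool call to move; the robot and the scene stay as the last step left them, time stands still between calls to the robot, and variables do not carry over. Pictures are saved under pics/ and viewed, at most 14 in all, crops included, and the job is handed in when it is done.

Besides the shell and the picture viewer there is one more tool, called after "Request:" by a JSON object that holds its "method" and its "body". send_rows: Moves the arm, as the interface text tells. Its arguments: {"type":"object","properties":{"plan":{"type":"array"},"grip_force":{"type":"number"}},"required":["plan"]}

```bash
mkdir -p pics
python3 - <<'E'
from cell import monitor, viewer
import cv2
for n in ("top","side"):
    cv2.imwrite(f"pics/{n}0.png",viewer.read_camera(n)[:,:,::-1]); print(n,viewer.calibration(n))
s=monitor.sense(); print(s)
E
```

```text
top {'fov_y': 49.672457316735674, 'cx': 284.74003467372216, 'cy': 206.9031740917479, 'rvec': array([ 2.18198348, -2.13542089,  0.13286924]), 'tvec': array([-0.02744283,  0.55108627,  1.08853735])}
side {'fov_y': 50.587536781237894, 'cx': 283.96224728673354, 'cy': 209.8737102230122, 'rvec': array([ 2.30971421, -0.27450696,  0.14836777]), 'tvec': array([-0.52775404,  0.11446209,  0.93147552])}
{'clock': 0.1, 'qpos': array([-1.36906592e+00,  3.59433791e-01,  1.51130482e+00,  9.82896006e-06,
        1.27246073e+00, -1.15084329e-01]), 'joint_vel': array([-0.00011323, -0.00284005, -0.00141388,  0.00110449, -0.00186046,
       -0.0017046 ]), 'effort': array([ 2.96690396e-04, -5.16359067e+01, -2.71407706e+01,  6.76474418e-02,
        2.76417006e-02, -3.11292683e-05]), 'ee_pos': array([ 0.18680927, -0.56954798,  0.22190052]), 'tcp_rot': array([-3.13999767e+00, -1.93824887e-04,  3.16811680e-01]), 'force': array([-0.37477094,  0.51572953, -0.06315998]), 'moment': array([-0.03393091, -0.02622477,  0.01409882]), 'finger_force': 0.0, 'finger_gap': 0.08751599134471263}
```

View pics/top0.png

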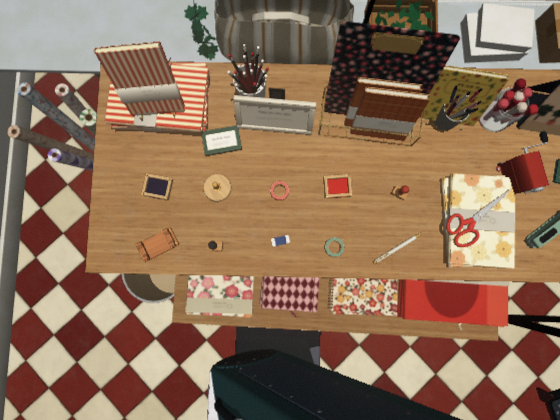

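View pics/side0.png

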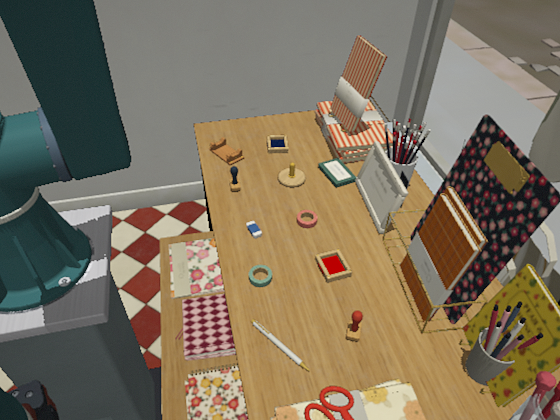

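The top view shows up = +x and left = +y. Positions (col, row) are navy stand (157,187), post (217,187), coral (280,190), red stand (338,186), red stamp (402,191), pen rest (157,244), navy stamp (214,246), eraser (281,240), green (335,246) and pen (395,249). The side view matches.

```bash
cat > h.py <<'E'
import numpy as np, cv2
from scipy.optimize import minimize
from cell import monitor, viewer, job, cut_out
K={}
for n in ("top","side"):
    c=viewer.calibration(n); f=210/np.tan(np.radians(c['fov_y']/2))
    K[n]=(np.array([[f,0,c['cx']],[0,f,c['cy']],[0,0,1.]]),c['rvec'],c['tvec'])
def proj(n,P): return cv2.projectPoints(np.asarray(P,float),K[n][1],K[n][2],K[n][0],None)[0][:,0]
def ground(n,rc,z=0):
    k,r,t=K[n]; R=cv2.Rodrigues(r)[0]; d=R.T@np.linalg.solve(k,[rc[1],rc[0],1]); o=-R.T@t
    return o+d*(z-o[2])/d[2]
def box(x,y,z0,z1): return [(a,b,c) for a in(-x/2,x/2) for b in(-y/2,y/2) for c in(z0,z1)]
def cyl(d,z0,z1): return [(d/2*np.cos(a),d/2*np.sin(a),c) for a in np.linspace(0,6.2832,25) for c in(z0,z1)]
tape=[cyl(.048,0,.015)]; stamp=[box(.024,.036,0,.014),cyl(.013,.014,.05),cyl(.02,.048,.062)]
stand=[box(.056,.068,0,.016)]
M=dict(green_tape=tape,coral_tape=tape,red_stamp=stamp,navy_stamp=stamp,white_pen=[box(.010,.143,0,.010)],
 tape_post=[cyl(.072,0,.012),cyl(.014,.012,.05)],red_stand=stand,navy_stand=stand,
 pen_rest=[box(.05,.096,0,.007),box(.05,.012,.007,.024)+[],],eraser_a=[box(.021,.045,0,.012)])
M['pen_rest']=[box(.05,.096,0,.007)]+[[(x,y+s*.036,z) for x,y,z in box(.05,.012,0,.026)] for s in(-1,1)]
S=4
def render(n,parts,p):
    x,y,a,z=p; R=np.array([[np.cos(a),-np.sin(a),0],[np.sin(a),np.cos(a),0],[0,0,1]])
    im=np.zeros((420*S,560*S),np.uint8)
    for q in parts:
        uv=proj(n,np.array(q)@R.T+[x,y,z]); uv=(uv+.5)*S-.5
        cv2.fillConvexPoly(im,cv2.convexHull(np.round(uv*16).astype(np.int32)),1,shift=4)
    return im
def fit(thing,z=0,hull=True):
    ms={}
    for n in K:
        viewer.read_camera(n); r=cut_out(n,thing)
        if r:
            m=r[0]['mask'].astype(np.uint8)
            c=cv2.findContours(m,cv2.RETR_EXTERNAL,cv2.CHAIN_APPROX_NONE)[0]
            m=cv2.drawContours(m.copy(),c,-1,1,-1)
            ms[n]=(cv2.resize(m,None,fx=S,fy=S,interpolation=cv2.INTER_NEAREST),r[0]['at'],r[0]['confidence'])
    n0='top' if 'top' in ms else 'side'
    g=ground(n0,ms[n0][1],z+.006)
    def cost(p):
        e=0
        for n in ms:
            im=render(n,M[thing],(g[0]+p[0]/1e3,g[1]+p[1]/1e3,p[2]/10,z)); m=ms[n][0]
            e+=1-(im&m).sum()/max(1,(im|m).sum())
        return e/len(ms)
    b=min((cost((0,0,10*a)),a) for a in np.arange(0,np.pi,np.pi/8))[1]
    r=min((minimize(cost,(0,0,10*b+d),method='Nelder-Mead',options=dict(initial_simplex=[(0,0,10*b+d),(6,0,10*b+d),(0,6,10*b+d),(0,0,10*b+d+3)],maxiter=90)) for d in(0,)),key=lambda r:r.fun)
    return (g[0]+r.x[0]/1e3,g[1]+r.x[1]/1e3,(r.x[2]/10)%np.pi),1-r.fun,{n:round(float(ms[n][2]),2) for n in ms}
E
cat > m.py <<'E'
import sys; from h import *
for t in (sys.argv[1:] or M):
    try: p,i,c=fit(t); print(t,np.round(p,4),'IoU',round(i,2),c)
    except Exception as e: print(t,'fail',repr(e))
E
time python3 m.py
```

```text
green_tape [ 0.4575 -0.1408  0.2968] IoU 0.92 {'top': 0.66, 'side': 0.7}
coral_tape [ 5.9730e-01 -6.0000e-04  2.3731e+00] IoU 0.93 {'top': 0.56, 'side': 0.7}
red_stamp [ 0.599  -0.3082  2.6126] IoU 0.79 {'top': 0.55, 'side': 0.67}
navy_stamp [ 0.4724 -0.0063  0.0469] IoU 0.67 {'top': 0.71}
white_pen [ 0.4545 -0.2942  0.5532] IoU 0.63 {'top': 0.51, 'side': 0.79}
tape_post [0.603  0.1595 3.0371] IoU 0.9 {'top': 0.79, 'side': 0.78}
red_stand [0.6029 0.0093 2.5506] IoU 0.23 {'top': 0.73, 'side': 0.75}
navy_stand [0.6011 0.3111 2.9562] IoU 0.93 {'top': 0.57, 'side': 0.88}
pen_rest [0.4542 0.3034 0.4884] IoU 0.92 {'top': 0.76, 'side': 0.94}
eraser_a [ 0.4711 -0.0054  0.2391] IoU 0.82 {'top': 0.56, 'side': 0.55}
real	0m40.269s
user	0m11.037s
sys	0m7.628s
```

```bash
python3 - <<'E'
s=open('h.py').read()
s=s.replace("def fit(thing,z=0,hull=True):","def fit(thing,z=0,hint=None):").replace("r=cut_out(n,thing)\n","r=cut_out(n,thing)\n        if hint is not None: r=[q for q in r if np.hypot(*(ground(n,q['at'],z+.02)[:2]-hint))<.05]\n")
s=s.replace("for d in(0,)","for d in(-5,0,5)")
open('h.py','w').write(s)
E
python3 - <<'E'
from h import *
H={'red_stand':(338,186),'navy_stamp':(214,246),'white_pen':(395,249),'red_stamp':(402,191)}
out=[]
G={}
for t,(u,v) in H.items():
    for k in range(3):
        try: p,i,c=fit(t,hint=ground('top',(v,u),.02)[:2]); break
        except Exception as e: c=None
    if c is None: print(t,'miss'); continue
    G[t]=p; print(t,np.round(p,4),round(i,2),c)
for n in K:
    im=viewer.read_camera(n)[:,:,::-1].copy(); big=cv2.resize(im,None,fx=S,fy=S,interpolation=cv2.INTER_CUBIC)
    for t,p in G.items():
        m=render(n,M[t],(*p,0)); c=cv2.findContours(m,0,1)[0]; b=big.copy(); cv2.drawContours(b,c,-1,(255,255,0),1)
        u,v=np.int32(proj(n,[(p[0],p[1],.02)])[0]*S); out.append(np.pad(b,((150,150),(150,150),(0,0)))[v:v+300,u+50:u+250][:290])
cv2.imwrite('pics/ov.png',np.vstack([np.hstack(out[:len(G)]),np.hstack(out[len(G):])]))
E
```

```text
red_stand [ 0.6122 -0.1483  0.0873] 0.94 {'top': 0.81, 'side': 0.68}
navy_stamp [0.454  0.1577 3.0413] 0.86 {'side': 0.67}
white_pen [ 0.4579 -0.297   0.565 ] 0.72 {'top': 0.47, 'side': 0.88}
red_stamp [ 0.5998 -0.3062  2.6584] 0.88 {'top': 0.65, 'side': 0.67}
```

View pics/ov.png

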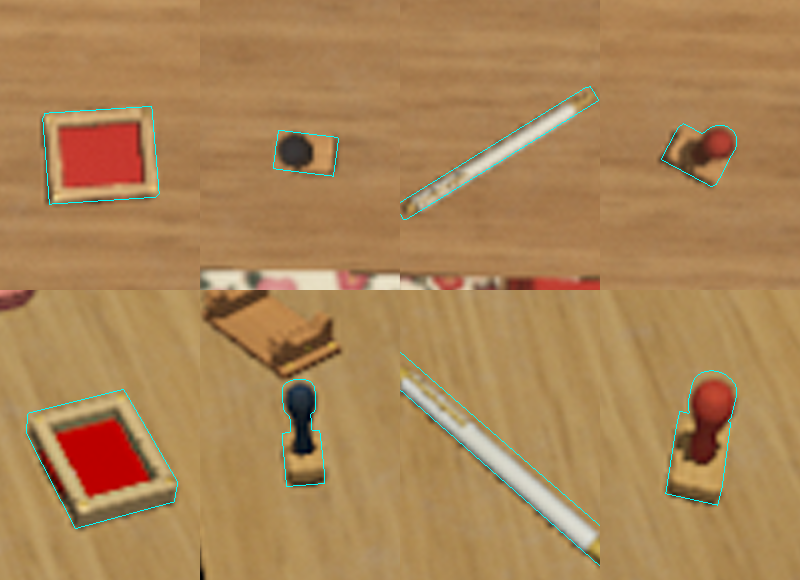

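The overlays fit well on red stand, navy stamp, pen and red stamp. Next I'm planning the waypoint chains.

```bash
cat > go.py <<'E'
# args: "x y z yaw" waypoints (mm, rad); prints tool-axis shift (mm) and turn for each, chained from the present pose
import sys; from h import *
from scipy.spatial.transform import Rotation as Ro
s=monitor.sense(); p=s['ee_pos']*1e3; R=Ro.from_euler('xyz',s['tcp_rot'])
print('now',np.round(p,1),np.round(s['tcp_rot'],3),'t',round(s['clock'],1),'gap',round(s['finger_gap'],4))
for a in sys.argv[1:]:
    x,y,z,w=map(float,a.split()); q=np.array([x,y,z]); Q=Ro.from_euler('xyz',[np.pi,0,w])
    print(a,'->',np.round(R.inv().apply(q-p),1),np.round((R.inv()*Q).as_rotvec(),3)); p,R=q,Q
E
python3 go.py "400 -440 180 .317" "600 -306 110 .317" "600 -306 31 .317" "600 -306 110 .317" "612 -148 110 .888" "612 -148 38 .888" "612 -148 130 .888" "458 -297 60 2.136" "458 -297 2 2.136"
```

```text
now [ 186.9 -570.1  222.6] [-3.141 -0.     0.317] t 3.0 gap 0.0878
400 -440 180 .317 -> [243.  -57.2  42.6] [-0. -0. -0.]
600 -306 110 .317 -> [231.8 -65.   70. ] [0. 0. 0.]
600 -306 31 .317 -> [ 0. -0. 79.] [0. 0. 0.]
600 -306 110 .317 -> [  0.   0. -79.] [0. 0. 0.]
612 -148 110 .888 -> [  60.7 -146.4   -0. ] [ 0.     0.    -0.571]
612 -148 38 .888 -> [ 0. -0. 72.] [0. 0. 0.]
612 -148 130 .888 -> [  0.   0. -92.] [0. 0. 0.]
458 -297 60 2.136 -> [-212.8  -25.5   70. ] [ 0.     0.    -1.248]
458 -297 2 2.136 -> [ 0. -0. 58.] [0. 0. 0.]
```

The manual's scale: shifts go in shares of 1000 mm and turns go in shares of pi rad. Converting my numbers, 243 mm is 0.243, 205 mm is 0.205.

Request:
{"method": "send_rows", "body": {"plan": [[0,0.04,-0.01,0.007,0,0,0],[0,0.085,-0.02,0.015,0,0,0],[0,0.125,-0.03,0.022,0,0,0],[0,0.165,-0.039,0.029,0,0,0],[0,0.205,-0.048,0.036,0,0,0],[0,0.243,-0.057,0.042,0,0,0],[0,0.243,-0.057,0.042,0,0,0]]}}

```text
clock: 3.7
ee_pos: [0.4033, -0.4371, 0.1798]
tcp_rot: [-3.14, -0.001, 0.321]
force: [-0.6, -0.5, -0.3]
finger_gap: 0.088
finger_force: 0.0
```

Scaled: 232 mm is 0.232, 200 mm is 0.2.

Request:
{"method": "send_rows", "body": {"plan": [[0,0.04,-0.011,0.012,0,0,0],[0,0.08,-0.022,0.024,0,0,0],[0,0.12,-0.034,0.036,0,0,0],[0,0.16,-0.045,0.048,0,0,0],[0,0.2,-0.056,0.06,0,0,0],[0,0.232,-0.065,0.07,0,0,0],[0,0.232,-0.065,0.07,0,0,0],[0,0.232,-0.065,0.07,0,0,0]], "grip_force": 20}}

```text
clock: 4.5
ee_pos: [0.5999, -0.3064, 0.1103]
tcp_rot: [-3.141, 0.001, 0.318]
force: [0.0, -0.8, -0.0]
finger_gap: 0.0874
finger_force: 0.0
```

Accurate tracking. Descend and grip.

Scaled: 79 mm is 0.079, 70 mm is 0.07.

Request:
{"method": "send_rows", "body": {"plan": [[0,0,0,0.025,0,0,0],[0,0,0,0.05,0,0,0],[0,0,0,0.07,0,0,0],[0,0,0,0.079,0,0,0],[0,0,0,0.079,0,0,0],[0.5,0,0,0.079,0,0,0],[0.65,0,0,0.079,0,0,0],[0.75,0,0,0.079,0,0,0]]}}

```text
clock: 5.3
ee_pos: [0.601, -0.3068, 0.0329]
tcp_rot: [3.14, -0.001, 0.317]
force: [-0.6, -0.2, 0.5]
finger_gap: 0.0673
finger_force: 0.0
```

Request:
{"method": "send_rows", "body": {"plan": [[0.85,0,0,0,0,0,0],[1,0,0,0,0,0,0],[1,0,0,0,0,0,0],[1,0,0,0,0,0,0],[1,0,0,0,0,0,0],[1,0,0,0,0,0,0]]}}

```text
clock: 5.9
ee_pos: [0.6003, -0.3062, 0.0316]
tcp_rot: [-3.142, 0.0, 0.317]
force: [0.3, 0.2, -0.5]
finger_gap: 0.0191
finger_force: 4.6
```

Scaled: -79 mm is -0.079, -70 mm is -0.07.

Request:
{"method": "send_rows", "body": {"plan": [[1,0,0,0,0,0,0],[1,0,0,-0.01,0,0,0],[1,0,0,-0.03,0,0,0],[1,0,0,-0.05,0,0,0],[1,0,0,-0.07,0,0,0],[1,0,0,-0.079,0,0,0],[1,0,0,-0.079,0,0,0]]}}

```text
clock: 6.6
ee_pos: [0.6013, -0.3068, 0.1126]
tcp_rot: [3.139, -0.002, 0.317]
force: [0.4, -1.4, 0.0]
finger_gap: 0.0185
finger_force: 20.0
```

Scaled: -146 mm is -0.146, -126 mm is -0.126, -0.571 rad is -0.1818.

Request:
{"method": "send_rows", "body": {"plan": [[1,0.006,-0.015,0,0,0,-0.0191],[1,0.017,-0.041,0,0,0,-0.0509],[1,0.029,-0.07,0,0,0,-0.0859],[1,0.041,-0.099,0,0,0,-0.1241],[1,0.052,-0.126,0,0,0,-0.156],[1,0.061,-0.146,0,0,0,-0.1818],[1,0.061,-0.146,0,0,0,-0.1818],[1,0.061,-0.146,0,0,0,-0.1818]]}}

```text
clock: 7.4
ee_pos: [0.6123, -0.1482, 0.1099]
tcp_rot: [-3.14, 0.001, 0.888]
force: [-0.7, 0.1, 0.1]
finger_gap: 0.0189
finger_force: 20.0
```

```bash
cat > pic.py <<'E'
# crops of both views round a world point (mm), 3x
import sys; from h import *
x,y,z=[float(a)/1e3 for a in sys.argv[2:5]]; o=[]
for n in K:
    b=np.pad(viewer.read_camera(n)[:,:,::-1],((70,70),(70,70),(0,0))); u,v=np.int32(proj(n,[(x,y,z)])[0])
    o.append(cv2.resize(b[v:v+140,u+5:u+135],None,fx=3,fy=3,interpolation=cv2.INTER_CUBIC))
cv2.imwrite(f'pics/{sys.argv[1]}.png',np.hstack(o))
E
python3 pic.py red1 612 -148 60; python3 go.py "612 -148 38 .888"
```

```text
now [ 612.5 -149.4  110.2] [-3.141  0.     0.886] t 7.5 gap 0.0182
612 -148 38 .888 -> [ 0.7 -1.2 72.2] [-0.     0.    -0.002]
```

View pics/red1.png

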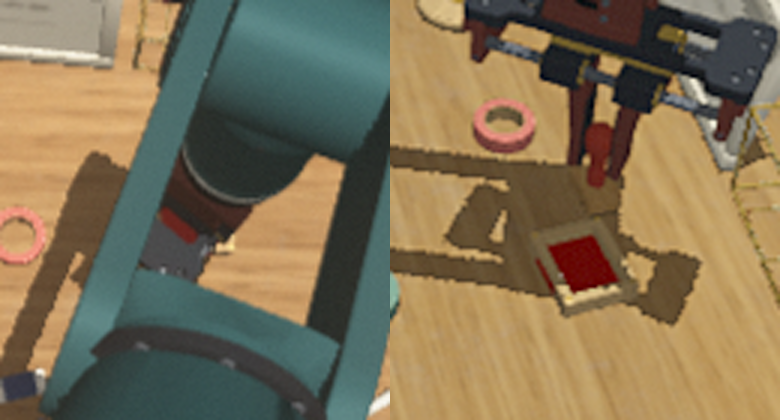

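The stamp hangs upright over the red stand in the side view (about 595,150 in the crop). Lowering it.

Scaled: 72 mm is 0.072, 69 mm is 0.069.

Request:
{"method": "send_rows", "body": {"plan": [[1,0,0,0.02,0,0,0],[1,0,0,0.04,0,0,0],[1,0,0,0.055,0,0,0],[1,0,0,0.064,0,0,0],[1,0,0,0.069,0,0,0],[1,0,0,0.072,0,0,0],[1,0,0,0.072,0,0,0]]}}

```text
clock: 8.2
ee_pos: [0.6129, -0.1486, 0.0387]
tcp_rot: [3.141, -0.0, 0.888]
force: [-0.3, -0.2, -0.6]
finger_gap: 0.0186
finger_force: 20.0
```

Scaled: -92 mm is -0.092, -55 mm is -0.055.

Request:
{"method": "send_rows", "body": {"plan": [[0.75,0,0,0.0005,0,0,0],[0.7,0,0,0.0005,0,0,0],[0.5,0,0,0,0,0,0],[0.3,0,0,0,0,0,0],[0.2,0,0,0,0,0,0],[0,0,0,-0.02,0,0,0],[0,0,0,-0.055,0,0,0],[0,0,0,-0.092,0,0,0]]}}

```text
clock: 9.0
ee_pos: [0.6118, -0.1481, 0.1308]
tcp_rot: [-3.139, 0.001, 0.888]
force: [0.3, -0.4, 0.4]
finger_gap: 0.0711
finger_force: 0.0
```

Scaled: -213 mm is -0.213, -190 mm is -0.19, -1.12 rad is -0.3565.

Request:
{"method": "send_rows", "body": {"plan": [[0,-0.027,-0.003,0,0,0,-0.0446],[0,-0.055,-0.006,0.005,0,0,-0.0891],[0,-0.08,-0.01,0.01,0,0,-0.1337],[0,-0.11,-0.013,0.015,0,0,-0.1783],[0,-0.135,-0.016,0.02,0,0,-0.2228],[0,-0.16,-0.019,0.03,0,0,-0.2674],[0,-0.19,-0.023,0.045,0,0,-0.3119],[0,-0.213,-0.025,0.05,0,0,-0.3565]]}}

```text
clock: 9.8
ee_pos: [0.457, -0.2982, 0.0796]
tcp_rot: [-3.141, -0.002, 2.013]
force: [-0.1, 0.6, 0.4]
finger_gap: 0.0878
finger_force: 0.0
```

```bash
python3 go.py "458 -297 60 2.136" "458 -297 2 2.136" "458 -297 120 2.136" "456 0 120 2.1" "454 303 120 2.06" "454 303 24 2.06"
python3 - <<'E'
from h import *
for t,h in (('white_pen',(.458,-.297)),('red_stamp',(.612,-.148))):
    try: p,i,c=fit(t,z=.006*(t[0]=='r'),hint=h); print(t,np.round(p,4),round(i,2),c)
    except Exception as e: print(t,e)
E
```

```text
now [ 457.  -298.2   79.6] [-3.141e+00 -2.000e-03  2.013e+00] t 9.8 gap 0.0878
458 -297 60 2.136 -> [ 0.6  1.4 19.6] [-0.001 -0.002 -0.123]
458 -297 2 2.136 -> [ 0. -0. 58.] [0. 0. 0.]
458 -297 120 2.136 -> [  -0.    0. -118.] [0. 0. 0.]
456 0 120 2.1 -> [251.9 157.4   0. ] [ 0.    -0.     0.036]
454 303 120 2.06 -> [262.6 151.2   0. ] [ 0.   -0.    0.04]
454 303 24 2.06 -> [ 0. -0. 96.] [0. 0. 0.]
white_pen [ 0.4585 -0.2991  0.5404] 0.49 {'top': 0.63, 'side': 0.52}
red_stamp [ 0.614  -0.1491  0.0148] 0.59 {'top': 0.49, 'side': 0.56}
```

Scaled: 77 mm is 0.077, 72 mm is 0.072, -0.123 rad is -0.0392.

Request:
{"method": "send_rows", "body": {"plan": [[0.3,0,0,0.02,0,0,-0.0392],[0.3,0,0,0.04,0,0,-0.0392],[0.3,0,0,0.06,0,0,-0.0392],[0.3,0,0,0.072,0,0,-0.0392],[0.3,0,0,0.077,0,0,-0.0392],[0.5,0,0,0.077,0,0,-0.0392],[0.7,0,0,0.077,0,0,-0.0392],[0.85,0,0,0.077,0,0,-0.0392]]}}

```text
clock: 11.0
ee_pos: [0.4595, -0.2983, 0.0045]
tcp_rot: [3.141, 0.001, 2.131]
force: [0.2, -0.4, -0.3]
finger_gap: 0.0409
finger_force: 0.0
```

Scaled: -118 mm is -0.118, -85 mm is -0.085.

Request:
{"method": "send_rows", "body": {"plan": [[1,0,0,0,0,0,0],[1,0,0,0,0,0,0],[1,0,0,0,0,0,0],[1,0,0,0,0,0,0],[1,0,0,-0.02,0,0,0],[1,0,0,-0.05,0,0,0],[1,0,0,-0.085,0,0,0],[1,0,0,-0.118,0,0,0]]}}

```text
clock: 11.8
ee_pos: [0.4586, -0.2977, 0.1228]
tcp_rot: [-3.141, -0.001, 2.131]
force: [0.0, -0.8, -0.1]
finger_gap: 0.0091
finger_force: 20.0
```

```bash
python3 go.py; python3 pic.py pen1 458 -297 100
```

```text
now [ 458.6 -297.7  122.8] [-3.141e+00 -1.000e-03  2.131e+00] t 11.8 gap 0.0091
```

View pics/pen1.png

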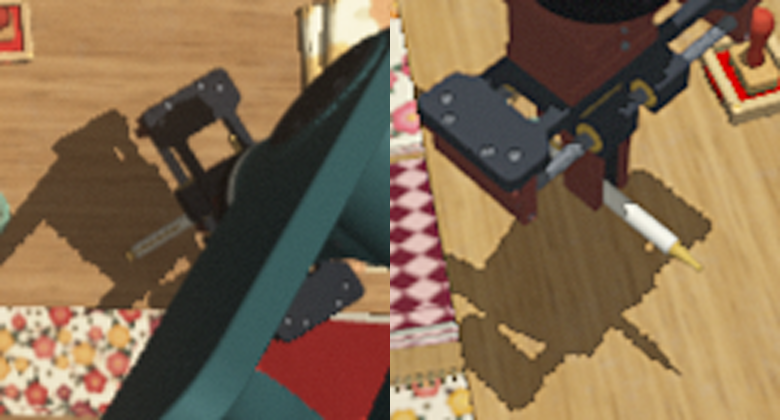

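The pen is held level at mid-length, and the red stamp stands in its recess. Carrying the pen over.

Scaled: 252 mm is 0.252, 215 mm is 0.215, 0.036 rad is 0.0115.

Request:
{"method": "send_rows", "body": {"plan": [[1,0.02,0.012,0,0,0,0],[1,0.055,0.034,0,0,0,0.0032],[1,0.095,0.059,0,0,0,0.0064],[1,0.135,0.084,0,0,0,0.0095],[1,0.175,0.109,0,0,0,0.0115],[1,0.215,0.134,0,0,0,0.0115],[1,0.252,0.157,0,0,0,0.0115],[1,0.252,0.157,0,0,0,0.0115]]}}

```text
clock: 12.7
ee_pos: [0.4562, 0.0035, 0.1207]
tcp_rot: [-3.14, -0.003, 2.1]
force: [-0.6, -0.1, 0.3]
finger_gap: 0.0096
finger_force: 20.0
```

Scaled: 262 mm is 0.262, 215 mm is 0.215, 0.04 rad is 0.0127.

Request:
{"method": "send_rows", "body": {"plan": [[1,0.02,0.012,0,0,0,0],[1,0.055,0.032,0,0,0,0.0032],[1,0.095,0.055,0,0,0,0.0064],[1,0.135,0.078,0,0,0,0.0095],[1,0.175,0.101,0,0,0,0.0127],[1,0.215,0.124,0,0,0,0.0127],[1,0.262,0.151,0,0,0,0.0127],[1,0.262,0.151,0,0,0,0.0127]]}}

```text
clock: 13.5
ee_pos: [0.4585, 0.3057, 0.1212]
tcp_rot: [3.139, -0.001, 2.058]
force: [0.4, -0.5, -0.0]
finger_gap: 0.0095
finger_force: 20.0
```

```bash
python3 go.py "454 303 60 2.059" "454 303 24 2.059"; python3 pic.py pen2 454 303 60
```

```text
now [458.5 305.7 121.2] [ 3.139e+00 -1.000e-03  2.058e+00] t 13.5 gap 0.0095
454 303 60 2.059 -> [-0.3 -5.4 61.2] [ 0.002 -0.001 -0.001]
454 303 24 2.059 -> [ 0. -0. 36.] [0. 0. 0.]
```

View pics/pen2.png

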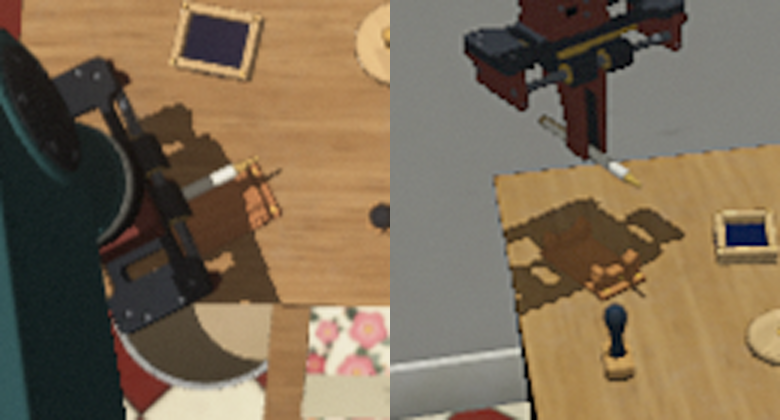

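Pen held over the rest, aligned with it. Correct 5 mm and lower.

Scaled: 96 mm is 0.096, 90 mm is 0.09.

Request:
{"method": "send_rows", "body": {"plan": [[1,0,-0.005,0.02,0,0,0],[1,0,-0.005,0.045,0,0,0],[1,0,-0.005,0.065,0,0,0],[1,0,-0.005,0.08,0,0,0],[1,0,-0.005,0.09,0,0,0],[1,0,-0.005,0.096,0,0,0],[1,0,-0.005,0.096,0,0,0],[1,0,-0.005,0.096,0,0,0]]}}

```text
clock: 14.4
ee_pos: [0.4538, 0.2988, 0.0261]
tcp_rot: [3.141, -0.0, 2.054]
force: [0.1, 0.2, -1.0]
finger_gap: 0.0093
finger_force: 20.0
```

```bash
python3 go.py "454 303 24 2.059"; python3 -c "
from h import *
print(monitor.sense()['force'])"; python3 pic.py pen3 454 303 20
```

```text
now [453.8 298.8  26.1] [ 3.141 -0.     2.054] t 14.4 gap 0.0093
454 303 24 2.059 -> [3.6 2.2 2.1] [ 0.001  0.    -0.005]
[ 0.06757709  0.1903677  -1.03429528]
```

View pics/pen3.png

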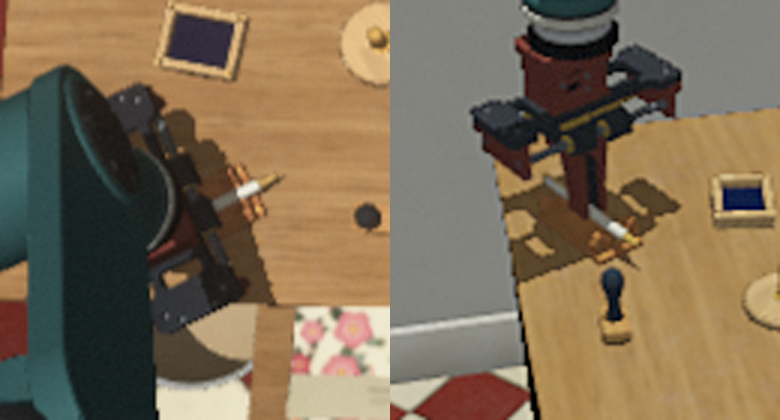

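Scaled: -85 mm is -0.085, -50 mm is -0.05.

Request:
{"method": "send_rows", "body": {"plan": [[1,0.003,0.002,0.001,0,0,0],[1,0.003,0.002,0.0015,0,0,0],[0.8,0.003,0.002,0.0015,0,0,0],[0.6,0.003,0.002,0.0015,0,0,0],[0.5,0.003,0.002,0.0015,0,0,0],[0.4,0.003,0.002,-0.015,0,0,0],[0.3,0.003,0.002,-0.05,0,0,0],[0,0.003,0.002,-0.085,0,0,0]]}}

```text
clock: 15.3
ee_pos: [0.4528, 0.3022, 0.111]
tcp_rot: [-3.139, -0.0, 2.055]
force: [0.1, -0.0, 0.0]
finger_gap: 0.0538
finger_force: 0.0
```

```bash
python3 go.py "454 158 110 2.05" "454 158 31 2.05" "454 158 110 2.05" "601 311 110 1.965" "601 311 38 1.965" "601 311 130 1.965"  "597 -1 80 1.6"  "597 -1 3 1.6"
```

```text
now [452.8 302.2 111. ] [-3.139 -0.     2.055] t 15.3 gap 0.0538
454 158 110 2.05 -> [-128.2  -66.1    1.2] [-0.002 -0.     0.005]
454 158 31 2.05 -> [ 0. -0. 79.] [0. 0. 0.]
454 158 110 2.05 -> [  0.   0. -79.] [0. 0. 0.]
601 311 110 1.965 -> [ 68. 201.   0.] [-0.    -0.     0.085]
601 311 38 1.965 -> [ 0. -0. 72.] [0. 0. 0.]
601 311 130 1.965 -> [  0.   0. -92.] [0. 0. 0.]
597 -1 80 1.6 -> [-286.5 -123.5   50. ] [ 0.    -0.     0.365]
597 -1 3 1.6 -> [ 0. -0. 77.] [0. 0. 0.]
```

Scaled: -128 mm is -0.128, -96 mm is -0.096.

Request:
{"method": "send_rows", "body": {"plan": [[0,-0.032,-0.016,0.001,0,0,0],[0,-0.064,-0.033,0.001,0,0,0],[0,-0.096,-0.05,0.001,0,0,0],[0,-0.128,-0.066,0.001,0,0,0],[0,-0.128,-0.066,0.001,0,0,0],[0,-0.128,-0.066,0.001,0,0,0]]}}

```text
clock: 15.9
ee_pos: [0.4549, 0.1583, 0.1098]
tcp_rot: [3.141, -0.0, 2.052]
force: [0.9, -0.3, -0.1]
finger_gap: 0.088
finger_force: 0.0
```

Scaled: 79 mm is 0.079, 70 mm is 0.07.

Request:
{"method": "send_rows", "body": {"plan": [[0,0,0,0.025,0,0,0],[0,0,0,0.05,0,0,0],[0,0,0,0.07,0,0,0],[0,0,0,0.079,0,0,0],[0,0,0,0.079,0,0,0],[0.5,0,0,0.079,0,0,0],[0.65,0,0,0.079,0,0,0],[0.75,0,0,0.079,0,0,0]]}}

```text
clock: 16.7
ee_pos: [0.4556, 0.1589, 0.0315]
tcp_rot: [3.14, 0.0, 2.055]
force: [1.0, 0.3, 0.5]
finger_gap: 0.0675
finger_force: 0.0
```

Request:
{"method": "send_rows", "body": {"plan": [[0.85,0,0,0,0,0,0],[1,0,0,0,0,0,0],[1,0,0,0,0,0,0],[1,0,0,0,0,0,0],[1,0,0,0,0,0,0],[1,0,0,0,0,0,0]]}}

```text
clock: 17.3
ee_pos: [0.4548, 0.1586, 0.0307]
tcp_rot: [-3.141, -0.0, 2.055]
force: [-0.3, 0.1, 0.1]
finger_gap: 0.0193
finger_force: 2.7
```

Scaled: -79 mm is -0.079, -70 mm is -0.07.

Request:
{"method": "send_rows", "body": {"plan": [[1,0,0,0,0,0,0],[1,0,0,-0.01,0,0,0],[1,0,0,-0.03,0,0,0],[1,0,0,-0.05,0,0,0],[1,0,0,-0.07,0,0,0],[1,0,0,-0.079,0,0,0],[1,0,0,-0.079,0,0,0]]}}

```text
clock: 18.0
ee_pos: [0.4559, 0.1589, 0.1112]
tcp_rot: [3.138, 0.001, 2.055]
force: [-0.3, -0.1, 0.1]
finger_gap: 0.0188
finger_force: 20.0
```

```bash
python3 go.py "601 311 110 1.965"; python3 pic.py nav1 454 158 100;  python3 - <<'E'
from h import *
for t,h in (('navy_stamp',(.454,.158)),('white_pen',(.454,.303))):
    try: p,i,c=fit(t,z=.079 if t[0]=='n' else .02,hint=h); print(t,np.round(p,4),round(i,2),c)
    except Exception as e: print(t,e)
E
```

```text
now [455.9 158.9 111.2] [3.138e+00 1.000e-03 2.055e+00] t 18.0 gap 0.0188
601 311 110 1.965 -> [ 67.1 199.2   1.7] [0.003 0.001 0.09 ]
navy_stamp [0.4548 0.1568 3.1153] 0.74 {'side': 0.62}
white_pen 'side'
```

View pics/nav1.png

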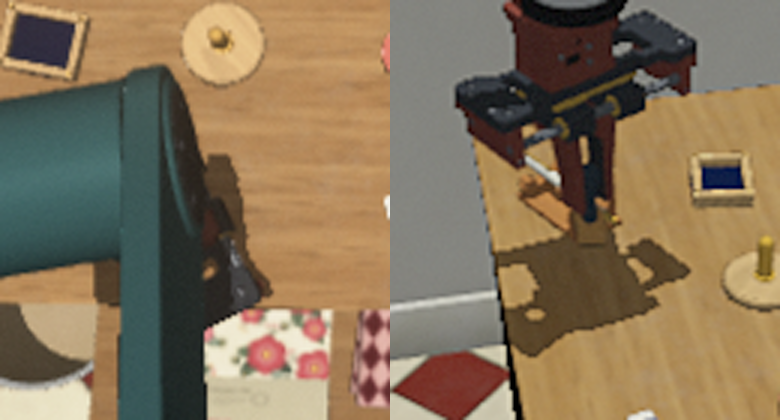

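Navy stamp held upright; the pen lies in the rest behind it. Carrying it to the navy stand.

Scaled: 199 mm is 0.199, 130 mm is 0.13, 0.08 rad is 0.0255.

Request:
{"method": "send_rows", "body": {"plan": [[1,0.006,0.018,0,0,0,0.0032],[1,0.018,0.052,0,0,0,0.0095],[1,0.031,0.091,0,0,0,0.0159],[1,0.043,0.13,0,0,0,0.0191],[1,0.056,0.168,0,0,0,0.0223],[1,0.067,0.199,0.001,0,0,0.0255],[1,0.067,0.199,0.001,0,0,0.0255],[1,0.067,0.199,0.001,0,0,0.0255]]}}

```text
clock: 19.3
ee_pos: [0.5994, 0.3107, 0.1079]
tcp_rot: [-3.14, 0.0, 1.976]
force: [0.3, -0.3, -0.1]
finger_gap: 0.0183
finger_force: 20.0
```

```bash
python3 go.py "601 311 38 1.97" "601 311 130 1.97";  python3 - <<'E'
from h import *
for t,h,z in (('navy_stamp',(.601,.311),.079),('white_pen',(.454,.303),.02)):
    for k in range(2):
        try: p,i,c=fit(t,z=z,hint=h); print(t,np.round(p,4),round(i,2),c); break
        except Exception as e: print(t,e)
E
```

```text
now [599.4 310.7 107.9] [-3.14   0.     1.976] t 19.3 gap 0.0183
601 311 38 1.97 -> [-0.3  1.7 69.9] [-0.001  0.     0.006]
601 311 130 1.97 -> [ -0.   0. -92.] [0. 0. 0.]
navy_stamp [0.5986 0.3088 2.882 ] 0.66 {'side': 0.7}
white_pen [0.4563 0.3009 0.4691] 0.61 {'top': 0.61, 'side': 0.62}
```

Pen within 3 mm of the rest's centre. Lowering the navy stamp.

Scaled: 71 mm is 0.071, 67 mm is 0.067.

Request:
{"method": "send_rows", "body": {"plan": [[1,0,0.001,0.02,0,0,0],[1,0,0.001,0.04,0,0,0],[1,0,0.001,0.054,0,0,0],[1,0,0.001,0.062,0,0,0],[1,0,0.001,0.067,0,0,0],[1,0,0.001,0.071,0,0,0],[1,0,0.001,0.071,0,0,0]]}}

```text
clock: 20.4
ee_pos: [0.6008, 0.311, 0.0377]
tcp_rot: [3.142, -0.0, 1.975]
force: [0.0, -0.0, 0.2]
finger_gap: 0.0185
finger_force: 20.0
```

Scaled: -92 mm is -0.092, -55 mm is -0.055.

Request:
{"method": "send_rows", "body": {"plan": [[0.75,0,0,0,0,0,0],[0.7,0,0,0,0,0,0],[0.5,0,0,0,0,0,0],[0.3,0,0,0,0,0,0],[0.2,0,0,0,0,0,0],[0,0,0,-0.02,0,0,0],[0,0,0,-0.055,0,0,0],[0,0,0,-0.092,0,0,0]]}}

```text
clock: 21.2
ee_pos: [0.5998, 0.3106, 0.1297]
tcp_rot: [-3.139, -0.0, 1.975]
force: [0.3, 0.4, 0.4]
finger_gap: 0.071
finger_force: 0.0
```

```bash
python3 go.py "597 -1 80 1.6" "597 -1 3 1.6" "597 -1 100 1.6" "603 159.5 100 1.6" "603 159.5 17 1.6"
python3 - <<'E'
from h import *
for t,h,z in (('coral_tape',(.597,-.001),0),('green_tape',(.4575,-.141),0),('tape_post',(.603,.159),0)):
    for k in range(2):
        try: p,i,c=fit(t,z=z,hint=h); print(t,np.round(p,4),round(i,2),c); break
        except Exception as e: print(t,e)
E
```

```text
now [599.8 310.6 129.7] [-3.139 -0.     1.975] t 21.2 gap 0.071
597 -1 80 1.6 -> [-285.4 -125.    50. ] [-0.002  0.     0.375]
597 -1 3 1.6 -> [ 0. -0. 77.] [0. 0. 0.]
597 -1 100 1.6 -> [  0.   0. -97.] [0. 0. 0.]
603 159.5 100 1.6 -> [160.3  10.7   0. ] [0. 0. 0.]
603 159.5 17 1.6 -> [ 0. -0. 83.] [0. 0. 0.]
coral_tape [ 5.970e-01 -4.000e-04  9.388e-01] 0.93 {'top': 0.49, 'side': 0.53}
green_tape [ 0.4574 -0.1405  0.1335] 0.93 {'side': 0.57}
tape_post [0.6029 0.1588 0.9381] 0.87 {'top': 0.67, 'side': 0.71}
```

Scaled: -285 mm is -0.285, -245 mm is -0.245, 0.375 rad is 0.1194.

Request:
{"method": "send_rows", "body": {"plan": [[0,-0.038,-0.017,0,0,0,0.0159],[0,-0.082,-0.036,0,0,0,0.0318],[0,-0.125,-0.055,0,0,0,0.0509],[0,-0.165,-0.072,0,0,0,0.07],[0,-0.205,-0.09,0,0,0,0.0891],[0,-0.245,-0.107,0.01,0,0,0.1082],[0,-0.285,-0.125,0.03,0,0,0.1194],[0,-0.285,-0.125,0.05,0,0,0.1194]], "grip_force": 12}}

```text
clock: 22.6
ee_pos: [0.5985, -0.0055, 0.0795]
tcp_rot: [3.14, 0.002, 1.595]
force: [0.2, 0.2, -0.3]
finger_gap: 0.0879
finger_force: 0.0
```

Scaled: 77 mm is 0.077, 68 mm is 0.068.

Request:
{"method": "send_rows", "body": {"plan": [[0,0,0,0.01,0,0,0],[0,0,0,0.03,0,0,0],[0,0,0,0.05,0,0,0],[0,0,0,0.068,0,0,0],[0,0,0,0.077,0,0,0],[0,0,0,0.077,0,0,0],[0.2,0,0,0.077,0,0,0],[0.35,0,0,0.077,0,0,0]]}}

```text
clock: 23.4
ee_pos: [0.5985, -0.0, 0.0035]
tcp_rot: [3.14, 0.0, 1.6]
force: [-0.3, 0.8, 0.9]
finger_gap: 0.075
finger_force: 0.0
```

Request:
{"method": "send_rows", "body": {"plan": [[0.45,0,0,0,0,0,0],[0.6,0,0,0,0,0,0],[0.7,0,0,0,0,0,0],[0.7,0,0,0,0,0,0],[0.7,0,0,0,0,0,0],[0.7,0,0,0,0,0,0]]}}

```text
clock: 24.0
ee_pos: [0.5979, -0.0003, 0.003]
tcp_rot: [3.141, -0.0, 1.6]
force: [-0.3, 0.4, 3.6]
finger_gap: 0.0477
finger_force: 12.0
```

Scaled: -97 mm is -0.097, -90 mm is -0.09.

Request:
{"method": "send_rows", "body": {"plan": [[0.7,0,0,-0.005,0,0,0],[0.7,0,0,-0.02,0,0,0],[0.7,0,0,-0.045,0,0,0],[0.7,0,0,-0.07,0,0,0],[0.7,0,0,-0.09,0,0,0],[0.7,0,0,-0.097,0,0,0],[0.7,0,0,-0.097,0,0,0]]}}

```text
clock: 24.7
ee_pos: [0.5988, -0.0003, 0.1013]
tcp_rot: [3.139, 0.0, 1.6]
force: [0.2, -0.6, -1.2]
finger_gap: 0.0481
finger_force: 12.0
```

```bash
python3 go.py "603 159 100 1.6"; python3 pic.py cor1 597 0 90;python3 - <<'E'
from h import *
for t,h,z in (('navy_stamp',(.601,.311),.006),('coral_tape',(.597,0),.097)):
    for k in range(2):
        try: p,i,c=fit(t,z=z,hint=h); print(t,np.round(p,4),round(i,2),c); break
        except Exception as e: print(t,e)
E
```

```text
now [ 5.988e+02 -3.000e-01  1.013e+02] [3.139 0.    1.6  ] t 24.7 gap 0.0481
603 159 100 1.6 -> [159.1   8.8   1.3] [ 0.003  0.    -0.   ]
navy_stamp [0.6011 0.3112 2.9001] 0.82 {'top': 0.64}
coral_tape [ 0.5967 -0.0027  0.1192] 0.88 {'side': 0.73}
```

View pics/cor1.png

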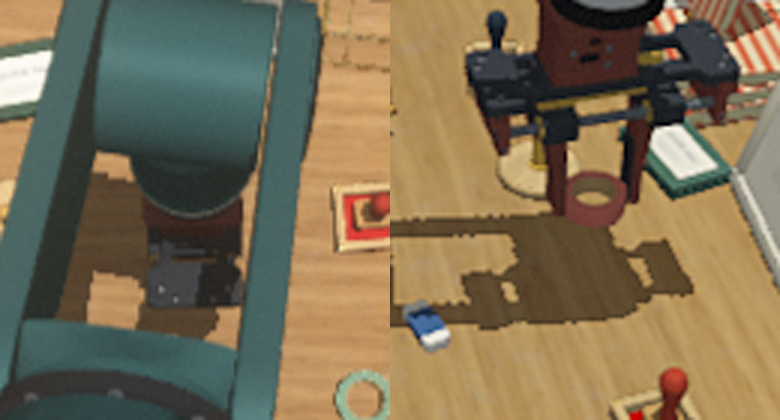

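Coral roll held level, and the navy stamp sits in its stand.

Scaled: 160 mm is 0.16, 145 mm is 0.145.

Request:
{"method": "send_rows", "body": {"plan": [[0.7,0.015,0.001,0,0,0,0],[0.7,0.045,0.002,0,0,0,0],[0.7,0.08,0.004,0,0,0,0],[0.7,0.115,0.006,0,0,0,0],[0.7,0.145,0.008,0,0,0,0],[0.7,0.16,0.008,0,0,0,0],[0.7,0.16,0.008,0,0,0,0],[0.7,0.16,0.008,0,0,0,0]]}}

```text
clock: 26.0
ee_pos: [0.6009, 0.1596, 0.0996]
tcp_rot: [-3.141, 0.001, 1.601]
force: [-0.2, -0.3, 0.7]
finger_gap: 0.0479
finger_force: 12.0
```

```bash
python3 go.py "603 159 16.5 1.6"; python3 -c "
from h import *
p,i,c=fit('coral_tape',z=.097,hint=(.603,.159)); print(np.round(p,4),i,c)"
```

```text
now [600.9 159.6  99.6] [-3.141e+00  1.000e-03  1.601e+00] t 26.0 gap 0.0479
603 159 16.5 1.6 -> [-0.6  2.1 83.1] [-0.     0.001  0.001]
[0.601  0.1572 2.4831] 0.520928258395384 {'top': 0.59, 'side': 0.78}
```

Scaled: 83 mm is 0.083, 76 mm is 0.076.

Request:
{"method": "send_rows", "body": {"plan": [[0.7,0,0.002,0.015,0,0,0],[0.7,0,0.002,0.035,0,0,0],[0.7,0,0.002,0.05,0,0,0],[0.7,0,0.002,0.065,0,0,0],[0.7,0,0.002,0.076,0,0,0],[0.7,0,0.002,0.083,0,0,0],[0.7,0,0.002,0.083,0,0,0],[0.7,0,0.002,0.083,0,0,0]]}}

```text
clock: 27.0
ee_pos: [0.6034, 0.1601, 0.0169]
tcp_rot: [3.141, -0.0, 1.6]
force: [0.1, -0.6, -0.5]
finger_gap: 0.0478
finger_force: 12.0
```

Scaled: -95 mm is -0.095, -55 mm is -0.055.

Request:
{"method": "send_rows", "body": {"plan": [[0.42,0,0,0,0,0,0],[0.4,0,0,0,0,0,0],[0.3,0,0,0,0,0,0],[0.25,0,0,0,0,0,0],[0.2,0,0,0,0,0,0],[0.2,0,0,-0.02,0,0,0],[0.2,0,0,-0.055,0,0,0],[0.1,0,0,-0.095,0,0,0]]}}

```text
clock: 27.8
ee_pos: [0.6019, 0.1598, 0.1115]
tcp_rot: [-3.138, 0.0, 1.6]
force: [1.4, 0.3, 0.6]
finger_gap: 0.0755
finger_force: 0.0
```

```bash
python3 go.py "520 0 110 1.6" "457.5 -141 80 1.6" "457.5 -141 3 1.6" "457.5 -141 110 1.6" "550 20 110 1.6" "603 159 110 1.6" "603 159 32 1.6" ; python3 pic.py cor2 603 159 20
```

```text
now [601.9 159.8 111.5] [-3.138  0.     1.6  ] t 27.8 gap 0.0755
520 0 110 1.6 -> [-157.3  -86.5    1.8] [-0.003  0.    -0.   ]
457.5 -141 80 1.6 -> [-139.1  -66.6   30. ] [0. 0. 0.]
457.5 -141 3 1.6 -> [ 0. -0. 77.] [0. 0. 0.]
457.5 -141 110 1.6 -> [   0.    0. -107.] [0. 0. 0.]
550 20 110 1.6 -> [158.2  97.2   0. ] [0. 0. 0.]
603 159 110 1.6 -> [137.4  57.    0. ] [0. 0. 0.]
603 159 32 1.6 -> [ 0. -0. 78.] [0. 0. 0.]
```

View pics/cor2.png

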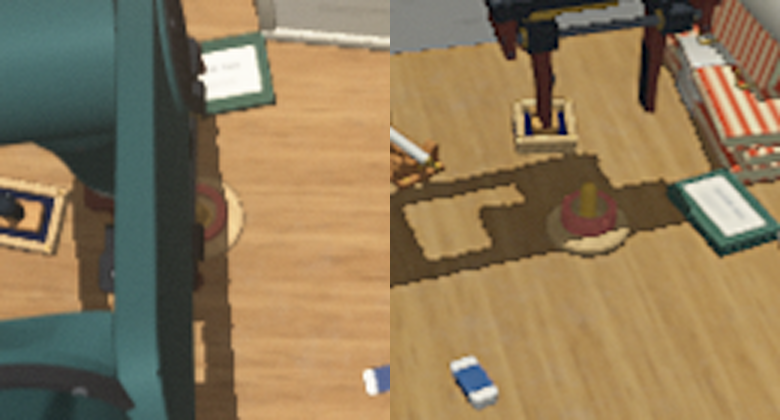

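Coral lies flat round the post. Now the green roll.

Scaled: -296 mm is -0.296, -153 mm is -0.153.

Request:
{"method": "send_rows", "body": {"plan": [[0,-0.035,-0.018,0,0,0,0],[0,-0.075,-0.039,0,0,0,0],[0,-0.115,-0.059,0,0,0,0],[0,-0.155,-0.08,0,0,0,0],[0,-0.195,-0.101,0.005,0,0,0],[0,-0.235,-0.121,0.01,0,0,0],[0,-0.27,-0.14,0.02,0,0,0],[0,-0.296,-0.153,0.031,0,0,0]]}}

```text
clock: 28.7
ee_pos: [0.4574, -0.1421, 0.0803]
tcp_rot: [-3.142, 0.0, 1.599]
force: [-0.2, -0.7, 0.1]
finger_gap: 0.088
finger_force: 0.0
```

Scaled: 77 mm is 0.077, 68 mm is 0.068.

Request:
{"method": "send_rows", "body": {"plan": [[0,0,0,0.01,0,0,0],[0,0,0,0.03,0,0,0],[0,0,0,0.05,0,0,0],[0,0,0,0.068,0,0,0],[0,0,0,0.077,0,0,0],[0,0,0,0.077,0,0,0],[0.2,0,0,0.077,0,0,0],[0.35,0,0,0.077,0,0,0]]}}

```text
clock: 29.5
ee_pos: [0.4595, -0.1404, 0.0043]
tcp_rot: [3.14, 0.0, 1.6]
force: [0.2, 0.2, 0.5]
finger_gap: 0.0758
finger_force: 0.0
```

Request:
{"method": "send_rows", "body": {"plan": [[0.45,0,0,0,0,0,0],[0.6,0,0,0,0,0,0],[0.7,0,0,0,0,0,0],[0.7,0,0,0,0,0,0],[0.7,0,0,0,0,0,0],[0.7,0,0,0,0,0,0]]}}

```text
clock: 30.1
ee_pos: [0.4589, -0.1404, 0.0039]
tcp_rot: [3.141, 0.0, 1.6]
force: [-0.3, 0.0, 4.9]
finger_gap: 0.0478
finger_force: 12.0
```

Scaled: -107 mm is -0.107, -98 mm is -0.098.

Request:
{"method": "send_rows", "body": {"plan": [[0.7,0,0,-0.005,0,0,0],[0.7,0,0,-0.02,0,0,0],[0.7,0,0,-0.045,0,0,0],[0.7,0,0,-0.075,0,0,0],[0.7,0,0,-0.098,0,0,0],[0.7,0,0,-0.107,0,0,0],[0.7,0,0,-0.107,0,0,0]]}}

```text
clock: 30.8
ee_pos: [0.4596, -0.1407, 0.1117]
tcp_rot: [3.139, 0.001, 1.6]
force: [0.1, 0.2, -0.4]
finger_gap: 0.0481
finger_force: 12.0
```

```bash
python3 go.py "550 20 110 1.6" "603 159 110 1.6"
python3 - <<'E'
from h import *
for t,h,z in (('coral_tape',(.603,.159),.012),('green_tape',(.457,-.141),.107)):
    for k in range(2):
        try: p,i,c=fit(t,z=z,hint=h); print(t,np.round(p,4),round(i,2),c); break
        except Exception as e: print(t,e)
E
```

```text
now [ 459.6 -140.7  111.7] [3.139e+00 1.000e-03 1.600e+00] t 30.8 gap 0.0481
550 20 110 1.6 -> [158.   95.    1.7] [ 0.002  0.001 -0.   ]
603 159 110 1.6 -> [137.4  57.    0. ] [0. 0. 0.]
coral_tape [0.6056 0.1594 0.7712] 0.94 {'top': 0.63}
green_tape [ 0.459  -0.1417  3.1149] 0.88 {'side': 0.74}
```

Scaled: 158 mm is 0.158, 145 mm is 0.145.

Request:
{"method": "send_rows", "body": {"plan": [[0.7,0.015,0.009,0,0,0,0],[0.7,0.045,0.027,0,0,0,0],[0.7,0.08,0.048,0,0,0,0],[0.7,0.115,0.069,0,0,0,0],[0.7,0.145,0.087,0,0,0,0],[0.7,0.158,0.095,0,0,0,0],[0.7,0.158,0.095,0,0,0,0]]}}

```text
clock: 31.9
ee_pos: [0.5498, 0.0216, 0.1103]
tcp_rot: [3.142, -0.0, 1.603]
force: [-0.5, -0.7, -0.3]
finger_gap: 0.0478
finger_force: 12.0
```

Scaled: 137 mm is 0.137, 115 mm is 0.115.

Request:
{"method": "send_rows", "body": {"plan": [[0.7,0.015,0.006,0,0,0,0],[0.7,0.045,0.019,0,0,0,0],[0.7,0.08,0.033,0,0,0,0],[0.7,0.115,0.048,0,0,0,0],[0.7,0.137,0.057,0,0,0,0],[0.7,0.137,0.057,0,0,0,0],[0.7,0.137,0.057,0,0,0,0],[0.7,0.137,0.057,0,0,0,0]]}}

```text
clock: 32.7
ee_pos: [0.6013, 0.1575, 0.1104]
tcp_rot: [-3.14, 0.001, 1.599]
force: [-0.0, 0.6, 0.1]
finger_gap: 0.0483
finger_force: 12.0
```

```bash
python3 go.py "603 159 32 1.6"
```

```text
now [601.3 157.5 110.4] [-3.140e+00  1.000e-03  1.599e+00] t 32.7 gap 0.0483
603 159 32 1.6 -> [ 1.5  1.9 78.4] [-0.001  0.001 -0.001]
```

Scaled: 78 mm is 0.078, 72 mm is 0.072.

Request:
{"method": "send_rows", "body": {"plan": [[0.7,0.001,0.002,0.015,0,0,0],[0.7,0.001,0.002,0.032,0,0,0],[0.7,0.001,0.002,0.048,0,0,0],[0.7,0.001,0.002,0.062,0,0,0],[0.7,0.001,0.002,0.072,0,0,0],[0.7,0.001,0.002,0.078,0,0,0],[0.7,0.001,0.002,0.078,0,0,0],[0.7,0.001,0.002,0.078,0,0,0]]}}

```text
clock: 33.5
ee_pos: [0.6045, 0.16, 0.0329]
tcp_rot: [3.141, -0.0, 1.6]
force: [0.4, 0.8, -0.2]
finger_gap: 0.0482
finger_force: 12.0
```

Scaled: -100 mm is -0.1, -55 mm is -0.055.

Request:
{"method": "send_rows", "body": {"plan": [[0.42,0,0,0,0,0,0],[0.4,0,0,0,0,0,0],[0.3,0,0,0,0,0,0],[0.25,0,0,0,0,0,0],[0.2,0,0,0,0,0,0],[0.2,0,0,-0.02,0,0,0],[0.2,0,0,-0.055,0,0,0],[0.1,0,0,-0.1,0,0,0]]}}

```text
clock: 34.3
ee_pos: [0.6024, 0.1597, 0.1319]
tcp_rot: [-3.137, 0.0, 1.6]
force: [0.1, -0.9, -0.2]
finger_gap: 0.0752
finger_force: 0.0
```

Scaled: -310 mm is -0.31, -270 mm is -0.27.

Request:
{"method": "send_rows", "body": {"plan": [[0,-0.03,-0.015,-0.005,0,0,0],[0,-0.07,-0.036,-0.01,0,0,0],[0,-0.11,-0.057,-0.02,0,0,0],[0,-0.15,-0.078,-0.03,0,0,0],[0,-0.19,-0.098,-0.04,0,0,0],[0,-0.23,-0.119,-0.05,0,0,0],[0,-0.27,-0.14,-0.05,0,0,0],[0,-0.31,-0.16,-0.05,0,0,0]]}}

```text
clock: 35.1
ee_pos: [0.4524, -0.156, 0.1833]
tcp_rot: [3.14, 0.001, 1.6]
force: [0.6, -0.2, 0.4]
finger_gap: 0.0876
finger_force: 0.0
```

Scaled: -250 mm is -0.25, -210 mm is -0.21.

Request:
{"method": "send_rows", "body": {"plan": [[0,-0.045,0,0,0,0,0],[0,-0.09,0,0,0,0,0],[0,-0.13,0,0,0,0,0],[0,-0.17,0,0,0,0,0],[0,-0.21,0,0,0,0,0],[0,-0.25,0,0,0,0,0],[0,-0.25,0,0,0,0,0]]}}

```text
clock: 35.8
ee_pos: [0.4608, -0.4099, 0.1828]
tcp_rot: [3.14, 0.004, 1.596]
force: [0.2, 0.6, -0.3]
finger_gap: 0.0879
finger_force: 0.0
```

```bash
python3 go.py
python3 - <<'E'
from h import *
for t,h,z in (('green_tape',(.603,.159),.027),('red_stamp',(.612,-.148),.006),('navy_stamp',(.601,.311),.006),('white_pen',(.454,.303),.02),('eraser_a',(.471,-.005),0)):
    for k in range(2):
        try: p,i,c=fit(t,z=z,hint=h); print(t,np.round(p,4),round(i,2),c); break
        except Exception as e: print(t,e)
t=viewer.read_camera('top')[150:280,130:360,::-1]; s=viewer.read_camera('side')[120:310,190:390,::-1]
t=cv2.resize(t,None,fx=1.74,fy=1.74,interpolation=2); s=cv2.resize(s,None,fx=2,fy=2,interpolation=2)
o=np.zeros((380,800,3),np.uint8); o[:t.shape[0],:t.shape[1]]=t[:,:400]; o[:380,400:800]=s[:380]; cv2.imwrite('pics/end.png',o)
E
```

```text
now [ 460.8 -409.9  182.8] [3.14  0.004 1.596] t 35.8 gap 0.0879
green_tape [0.6052 0.16   0.5983] 0.85 {'top': 0.52}
red_stamp [ 0.615  -0.1481  0.2826] 0.75 {'top': 0.45}
navy_stamp [0.6006 0.3086 2.9816] 0.84 {'top': 0.44}
white_pen [0.4507 0.3125 0.4366] 0.28 {'top': 0.46}
eraser_a [ 0.4704 -0.0065  0.1978] 0.86 {'side': 0.45}
```

View pics/end.png

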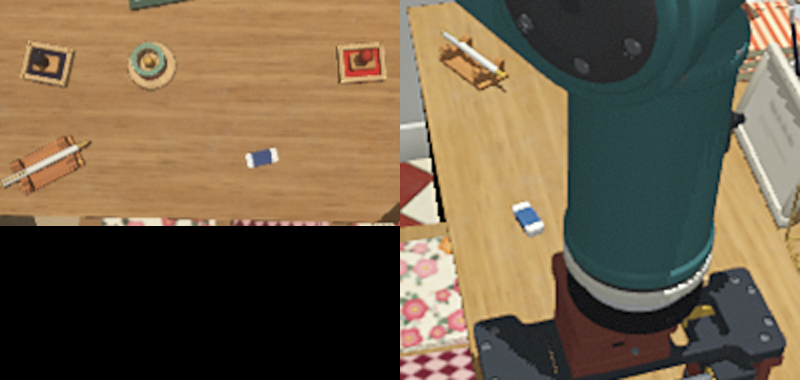

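In the top crop both rolls are on the post (150,62) and the stamps are in their stands (45,62 and 362,60). The pen is across both notches (47,163) and the eraser hasn't moved. Handing in.

```bash
python3 -c "
from cell import job
print(job.close_job())"
```

```text
the job is handed in; nothing more can be done
None
```

I handed the job in at about 36 s of the 122 s allowed; the final pictures show both rolls on the post, each stamp upright in its own stand, the pen in both notches and the eraser unmoved, but the hand-in returned no verdict.

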